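# Seat the dough box in the vacuum station and hold the seal lever at its third click

## Robot

A 7-joint arm with a two-finger parallel gripper is mounted at the origin on the work surface. World frame = base frame: x ahead of the robot, y to its left, z up, the work surface at z = 0. Lengths are in m, angles in rad, forces in N, time in s.
With the tool pointing down it reaches from about 0.4 to 0.875 m from the base axis. Payload 19.3 kg.
Tool frame: the origin (TCP) lies on the centre line of the jaws, within the pads' length; the fingertips stand 8 mm ahead of it and the grasp point (between the pads) lies 11 mm behind it (ctrl.tip_reach is the distance from the TCP to the fingertips, in m); z points along the fingers, y is the line along which they close (so a half turn about z gives the same grasp; the last joint's range is limited). The gripper opens to 85 mm and grips with 20 to 120 N. Pads are 22 mm wide; open, the fingers measure 114 mm over their backs; the gripper's body (76 mm by 85 mm) begins 54 mm behind the grasp point. The pads swing forward as they close: fully open they stand 13 mm farther back than shut.
Start: joints at [-1.418, 0.521, -0.036, 1.599, 0.021, 1.021, -0.113], TCP at [0.138, 0.61, 0.239] pointing down, gripper open.
Joint ranges: [-2.91, 2.91], [-0.3, 2.13], [-1.5, 1.42], [0.17, 2.43], [-1.26, 4.41], [0.16, 1.93], [-2.52, 2.52]. Speed limits (rad/s): [1.89, 1.89, 2.39, 2.39, 3.01, 3.01, 3.01].

## Interface

Orientations are given as a unit quaternion [x, y, z, w].
In Python, from cell import ctrl gives the robot as it stands. The module is installed in compiled form; this text tells all that it offers.
- The arm moves only by the shell command python3 -m jog 'ROWS' [FORCE]. ROWS is JSON, a list of rows, each a list of 3 entries, a list of its own where there are three numbers: the shift along the tool's x, y, z in mm, then the turn, a rotation vector about the tool's x, y, z in degrees, then the opening in per cent of the stroke, from 0 (shut) to 100 (fully open). In form: [[[dx, dy, dz], [rx, ry, rz], hand], ...]. A call has 1 to 10 rows; each row shifts and turns the commanded pose from where the row before left it, along the tool's axes as they then stand; what a row does not reach is not made up. A row lasts 1/8 s, in which the tool goes at most 62.5 mm and 10.7 degrees, less where a joint would pass 70% of its speed; a pose out of reach is approached as far as the arm can. A call is refused whole if a number of a shift passes 62.5 or a number of a turn 10.7, either way. A call with a gripper value outside its range is refused whole. The fingers move at their own pace and stop on an object; FORCE is the grip in N (left out, the last holds). Time passes only in rows, so rows that do not move let the fingers close. It gives the time, the measured TCP pose, the force, the opening and the grip force at its end, in the units of the state.
- ctrl.get_state(): the state, without advancing time (a new reading comes with each control period).
- ctrl.read_camera(name): name is "scene" or "top" or "wrist"; returns a dict with "img" (384x512x3 uint8, red, green, blue), "fovy" (degrees; the focal length in pixels is half the picture's height over the tangent of half this angle, whatever the lens; pixels are square), "cx", "cy" (the principal point, pixels), "extrinsics" (4x4, takes a point from camera to world coordinates). Camera axes: x right, y up, looking along -z (the intrinsics and any distortion apply to the point x, -y, -z); pixel columns grow to the right and rows downward; lengths in m; the calibration is good to about 2 mm. A picture is of the moment at which its call begins. There is no depth.
- ctrl.job_done(): hands the job in; it is judged then, once.
The state is a dict: "time": time; "q": joint angles; "joint_vel": joint speeds; "tau": joint torques, N m; "ee_pos": TCP position; "tool_rot": TCP orientation; "contact_force": force on the tool from outside, world axes, zero at the start; "torque": the same for the moment, N m; "finger_gap": opening from 0.0 (shut) to 1.0 (fully open); "finger_force": force on a finger pad.
Only numpy, scipy, OpenCV 4.12 (cv2) and the standard library are available. Lean on these libraries where they do the work, as an engineer would, in place of code of your own. Each camera call takes 0.05 s, during which the arm holds its last target. There are 200 camera calls.

## Task

Slide the clear container with the green clip-on lid deeper into the bay of the white vacuum station, without tipping it, until you feel it seat fully home against the stop hidden under the hood. Only then press the red-barred spring lever down past its first two clicks to the third click, never down to its bottom stop, and finish while still holding it there: it springs back if let go, so do not release it. Do not disturb the other things on the counter.

Things in the scene. Friction and masses are not known exactly. Their poses are not given: they have to be found in the camera images.
- station: white and grey vacuum station, fixed; origin on the counter under the middle of its container bay; x points from the bay's open mouth (nearest the robot) inwards, y left, z up. Bay: 12 mm thick deck, x -130 to 130 mm, between side rails 109 mm apart, tops 36 mm high; hood over x 50 to 130 mm, 112 to 138 mm high. Console with the lever right of it: y -200 to -100, x 30 to 130, 138 mm high.
- container_center (a point): centre of the clear container with green lid, 120 mm long (along the bay), 100 wide, 86 high, 0.3 to 0.6 kg; stands on the deck between the rails, nearly straight in the bay; its friction on the deck is 2 to 4 N. It must go 55 to 115 mm further in (the stop's place differs each time); push low on its near end face, the one towards the bay's mouth.
- seat (a joint): travel (m) of the sprung seat plate on the hidden stop at the back of the bay: 0 free, grows as the container presses it, 0.008 bottomed out on the rigid stop = fully home (above 0.005 counts as seated). Its spring is weak (under 1 N), so the container stays where it was pushed.
- lever (a joint): angle (rad) of the spring lever: 0 at rest (arm 0.45 rad above level, towards the bay's mouth), grows as its bar is pressed down; clicks at 0.2, 0.4 and 0.6; bottom stop at 0.8, no click there. Pressing takes about 5 N at rest, rising to 9 N at the third click, with 3 N more just past a click and 3 N less just before one; it returns to 0 when released.
- lever_bar (a point): red round bar at the lever's end, 18 mm diameter, 56 mm long; this point is its centre, bar along station y. It swings down about point lever_pivot at 90 mm radius: at rest its centre is 39 mm above the pivot and 81 mm in front of it (station -x), at the third click 13 mm below the pivot and 89 mm in front.
- lever_pivot (a point): axis of the lever in the console, 115 mm above the counter, at station x 50 mm, y -150 mm; the axis runs along station y
- rolling_pin: tapered light wooden rolling pin, 280 mm long, 44 mm thick, lying on a wooden board far to the left; origin at its underside's middle; leave it alone
- divider: stainless dough divider, 150 mm wide steel blade with dark wooden handle, lying flat on the right; leave it alone
- trivet: green silicone trivet, 170 mm disc 8 mm thick, on the right; leave it alone
- jar: glass jar, 72 mm across, 110 mm high, far right; leave it alone
- bowl: blue ceramic bowl, 120 mm across, 50 mm high, far left; leave it alone
Not all that is in view belongs to the job. Leave any pink look-alike of the part that bears container_center alone.

How it is judged:
On the way, in this order (a step that is already met when the one before it is completed fails the run):
1. the container is seated: the seat plate is pressed more than 5 mm (value of joint seat above 0.005 m and angle between container_center's own z axis and vertical below 0.1 rad), for 0.2 s.
2. the lever is pressed to its third click by the robot (angle 0.53 to 0.68 rad) (value of joint lever between 0.53 and 0.68 rad and contact force between any of the fingers, the arm and lever above 3 N), for 0.3 s.
At the end, for the whole second after the job is handed in: The container stands seated in the bay (seat plate pressed more than 5 mm, tilt under 0.1 rad) and the robot holds the lever bar at the third click (0.53 to 0.68 rad) with more than 3 N through the last second (all of step 1 and all of step 2); the arm keeps its last pose, push and grip.
It fails at once if the lever is driven through the third click to its bottom stop (beyond 0.74 rad) (value of joint lever above 0.74 rad).
It fails at once if the lever is pressed to its first click while the container is not seated (value of joint lever above 0.18 rad and value of joint seat below 0.004 m).
It fails at once if the container is tipped (angle between container_center's own z axis and vertical above 0.25 rad).
It fails at once if one of the other things on the counter (rolling pin, divider, trivet, jar, bowl) is knocked out of place by more than 30 mm (distance of any of rolling_pin, divider, trivet, jar, bowl from where it was at the start of the episode above 0.03 m).
It also fails if it takes over 45 s, if anything falls off the work surface, if the arm or the gripper's body presses on something with over 40 N, if the wrist force passes 120 N, or if a joint passes its speed limit or range.

## Working session

There is one attempt and no reset: what is moved stays moved. The work goes in short steps, Python scripts to look and compute and a shell command to move; the robot and the scene stay as the last step left them, time stands still between calls to the robot, and variables do not carry over. Pictures are saved under pics/ and viewed, at most 10 in all, crops included, and the job is handed in when it is done.

```bash
mkdir -p pics; python3 - <<'E'
from cell import ctrl
import cv2,numpy as np
s=ctrl.get_state()
print(s)
for n in("scene","top"):
    c=ctrl.read_camera(n); cv2.imwrite(f"pics/{n}0.png",c["img"][:,:,::-1]); np.savez(f"pics/{n}0.npz",**{k:v for k,v in c.items()})
    print(n,[ (k,v) for k,v in c.items() if k!="img"])
E
```

```text
{'time': 0.0, 'q': array([-1.41822097,  0.52203788, -0.03629585,  1.5999994 ,  0.0212053 ,
        1.02110538, -0.11278775]), 'joint_vel': array([ 2.56569600e-03,  7.30563439e-04, -1.41877580e-03, -2.48428963e-03,
       -1.91659559e-03, -7.51210429e-05,  4.58827395e-04]), 'tau': array([ 1.77866223e-03, -9.27094889e+01,  1.98068999e+00, -3.69928694e+01,
        1.78394420e-02,  8.16714135e-03, -8.98228905e-05]), 'ee_pos': array([0.1380679 , 0.60922087, 0.2387143 ]), 'tool_rot': array([ 1.11168631e-01,  9.93801387e-01, -5.82362855e-04, -1.30270484e-05]), 'contact_force': array([-0.38363095, -0.25461129,  0.05233519]), 'torque': array([ 0.03303081, -0.02055548, -0.00366804]), 'finger_force': 0.0, 'finger_gap': 1.0021795183333835}
scene [('fovy', 42.90993740810533), ('cx', 245.96291867389522), ('cy', 189.9081558048561), ('extrinsics', array([[ 1.18019896e-01, -6.45384347e-01,  7.54685596e-01,
         1.98166995e+00],
       [ 9.93010959e-01,  7.72666871e-02, -8.92137603e-02,
        -1.16319037e-01],
       [-7.34891384e-04,  7.59940066e-01,  6.49992735e-01,
         1.39898153e+00],
       [ 0.00000000e+00,  0.00000000e+00,  0.00000000e+00,
         1.00000000e+00]]))]
top [('fovy', 54.481831290981454), ('cx', 254.71673576210995), ('cy', 189.03337527622108), ('extrinsics', array([[ 8.03440447e-03,  9.75554360e-01, -2.19611334e-01,
         2.08468607e-01],
       [-9.99962291e-01,  8.56214200e-03,  1.45135254e-03,
         4.09040290e-02],
       [ 3.29621673e-03,  2.19591392e-01,  9.75586365e-01,
         1.58151942e+00],
       [ 0.00000000e+00,  0.00000000e+00,  0.00000000e+00,
         1.00000000e+00]]))]
```

View pics/top0.png

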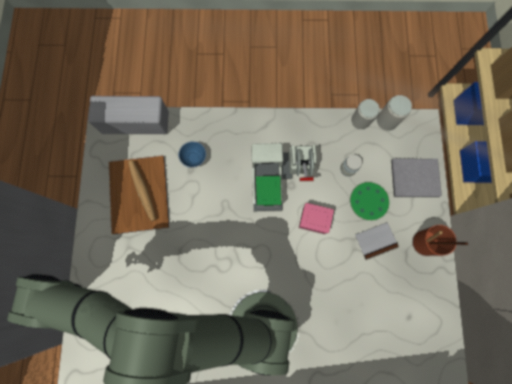

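View pics/scene0.png

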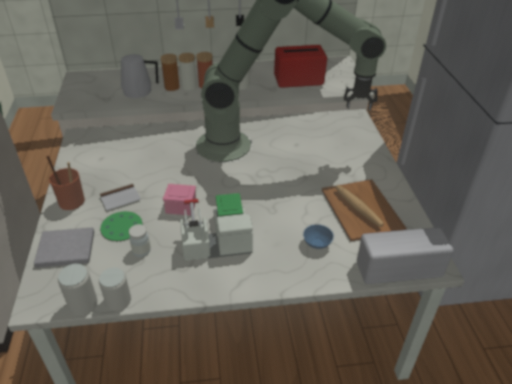

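The top view shows the green lid at about (268,190), the hood at (268,152), the red bar at (306,178) and the pink look-alike at (317,217). The scene view shows the same layout from the far side: lid (229,205), lever (192,205).

```bash
cat > h.py <<'E'
import numpy as np,cv2
def load(n): return dict(np.load(f"pics/{n}.npz"))
def ray(c,uv):
    f=c["img"].shape[0]/2/np.tan(np.radians(c["fovy"])/2); E=c["extrinsics"]
    d=np.array([(uv[0]-c["cx"])/f,-(uv[1]-c["cy"])/f,-1]); return E[:3,3],E[:3,:3]@d
def plane(c,uv,z):
    o,d=ray(c,uv); return o+d*(z-o[2])/d[2]
def tri(c1,p1,c2,p2):
    (a,d),(b,e)=ray(c1,p1),ray(c2,p2); t=np.linalg.lstsq(np.c_[d,-e],b-a,rcond=None)[0]
    P,Q=a+d*t[0],b+e*t[1]; return (P+Q)/2,np.linalg.norm(P-Q)
def blobs(c,lo,hi,amin=15):
    m=cv2.inRange(cv2.cvtColor(c["img"],cv2.COLOR_RGB2HSV),lo,hi)
    return [k for k in cv2.findContours(m,cv2.RETR_EXTERNAL,cv2.CHAIN_APPROX_NONE)[0] if cv2.contourArea(k)>amin]
E
python3 - <<'E'
from h import *
np.set_printoptions(precision=4,suppress=True)
for n in("top0","scene0"):
    c=load(n)
    for nm,lo,hi in(("green",(45,120,50),(75,255,255)),("red",(0,160,90),(6,255,255)),("red2",(172,160,90),(180,255,255)),("pink",(165,60,120),(179,158,255))):
        for k in blobs(c,lo,hi):
            r=cv2.minAreaRect(k); print(n,nm,np.round(r[0],1),np.round(r[1],1),round(r[2],1))
            if n=="top0":
                z={"green":.098,"red":.154,"red2":.154,"pink":.09}[nm]
                print("  ctr",plane(c,r[0],z)," corners",[plane(c,p,z)[:2].round(4).tolist() for p in cv2.boxPoints(r)])
t=load("top0")["img"]; cv2.imwrite("pics/tc.png",cv2.resize(t[135:245,235:345],(770,770)[:1]*2,interpolation=cv2.INTER_CUBIC)[:600,:,::-1] if 0 else cv2.resize(t[135:235,235:335],(600,600),interpolation=cv2.INTER_CUBIC)[:,:,::-1])
t=load("scene0")["img"]; cv2.imwrite("pics/sc.png",cv2.resize(t[170:270,155:265],(660,600),interpolation=cv2.INTER_CUBIC)[:,:,::-1])
E
```

```text
top0 green [369.  200.5] [35. 36.] 90.0
  ctr [ 0.4988 -0.4249  0.098 ]  corners [[0.5712, -0.3555], [0.5725, -0.5031], [0.428, -0.493], [0.4267, -0.3484]]
top0 green [268. 190.] [28. 24.] 90.0
  ctr [ 0.5389 -0.0155  0.098 ]  corners [[0.5974, 0.0339], [0.5982, -0.0648], [0.4813, -0.064], [0.4805, 0.033]]
top0 pink [316.5 217.9] [30.6 26.2] 14.0
  ctr [ 0.4272 -0.2115  0.09  ]  corners [[0.3902, -0.1382], [0.4941, -0.1659], [0.4646, -0.2855], [0.3616, -0.2561]]
scene0 green [113.2 227.8] [19.8 20.5] 45.0
scene0 green [228.5 204. ] [16. 21.] 90.0
scene0 red [299.5  59.5] [ 5. 33.] 90.0
scene0 pink [179.  193.5] [19. 32.] 90.0
```

View pics/tc.png

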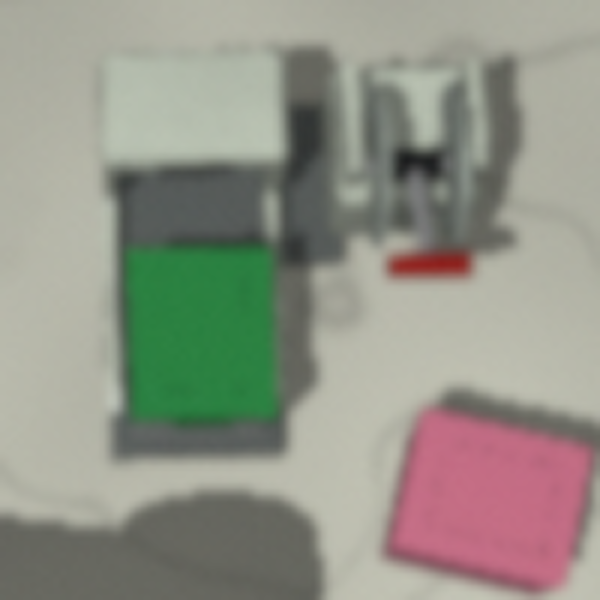

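View pics/sc.png

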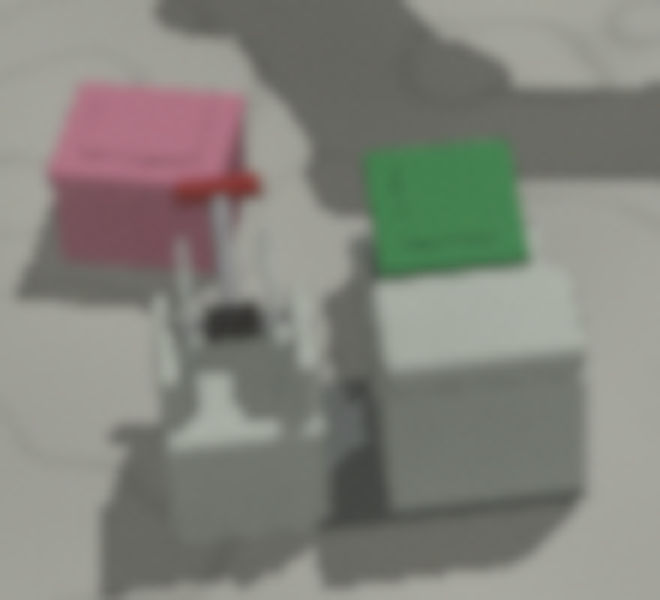

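The crops show the hood's top at crop (105..282, 52..164), the deck's front edge at y≈457 (113..285), the lid at (125..278, 245..420) and the bar at (388..472, 265). In the scene crop the bar is at (218,188).

```bash
python3 - <<'E'
from h import *
np.set_printoptions(precision=4,suppress=True)
T,S=load("top0"),load("scene0")
t=lambda x,y:(235+(x+.5)/6-.5,135+(y+.5)/6-.5)
s=lambda x,y:(155+(x+.5)/6-.5,170+(y+.5)/6-.5)
def tp(n,z,*p): print(n,*[plane(T,t(*q),z)[:2] for q in p])
def sp(n,z,*p): print(n,*[plane(S,s(*q),z)[:2] for q in p])
tp("hood TL TR BR BL",.138,(105,52),(282,52),(283,163),(105,165))
tp("deck front",.012,(113,458),(285,454))
tp("bar ends",.154,(388,266),(472,263))
tp("lid",.098,(125,247),(275,245),(279,419),(127,422))
sp("scene hood near edge(x=130) R L",.138,(385,370),(585,350))
sp("scene hood far",.138,(372,283),(568,265))
print("bar tri",tri(T,t(430,265),S,s(218,188)))
print("lid corner tri", tri(T,t(127,422),S,s(508,140)),tri(T,t(279,419),S,s(366,155)))
for nm,c in(("T",T),("S",S)):
  m=c["img"].astype(int); m=(m[...,0]>m[...,1]+60)&(m[...,0]>m[...,2]+70)&(m[...,0]>110)
  m=m.astype(np.uint8); n,l,st,ce=cv2.connectedComponentsWithStats(m)
  print(nm,[(st[i],ce[i]) for i in range(1,n) if 8<st[i][4]<200])
E
```

```text
hood TL TR BR BL [0.7248 0.051 ] [ 0.7259 -0.0694] [ 0.6472 -0.0694] [0.6447 0.0503]
deck front [0.4662 0.0433] [ 0.4702 -0.0788]
bar ends [ 0.5723 -0.1368] [ 0.5748 -0.1921]
lid [0.5984 0.0363] [ 0.6007 -0.0665] [ 0.4796 -0.0684] [0.4767 0.034 ]
scene hood near edge(x=130) R L [ 0.7341 -0.068 ] [0.7316 0.0538]
scene hood far [ 0.6576 -0.0703] [0.6559 0.0528]
bar tri (array([ 0.5736, -0.1633,  0.1527]), np.float64(0.0026863095284138006))
lid corner tri (array([0.478 , 0.0339, 0.0906]), np.float64(0.00019675249759994832)) (array([ 0.4813, -0.0662,  0.0902]), np.float64(0.005485649718092988))
T [(array([300, 178,  13,   3,  32], dtype=int32), array([305.9688, 178.8438])), (array([427, 233,   5,   4,  12], dtype=int32), array([428.9167, 234.25  ]))]
S []
```

```bash
python3 -m jog '[[[0,0,0],[0,0,-7.2],0],[[0,0,0],[0,0,-7.2],0],[[-40,-50,0],[0,0,0],0],[[-40,-50,0],[0,0,0],0],[[-40,-50,0],[0,0,0],0],[[-40,-50,0],[0,0,0],0],[[-40,-50,0],[0,0,0],0],[[-20,-55,0],[0,0,0],0],[[-20,-55,0],[0,0,0],0]]' 40; python3 -m jog '[[[-10,-55,0],[0,0,0],0],[[-10,-55,0],[0,0,0],0],[[-10,-55,0],[0,0,0],0],[[-5,-50,0],[0,0,0],0],[[0,0,0],[0,0,0],0]]'
```

```text
time: 1.23
ee_pos: [0.3838, 0.2604, 0.2391]
tool_rot: [-0.014, 1.0, -0.0, -0.0]
contact_force: [1.5, 1.2, 1.0]
finger_gap: -0.001
finger_force: 0.0
time: 1.85
ee_pos: [0.4245, 0.0452, 0.2393]
tool_rot: [-0.012, 1.0, -0.0, -0.0]
contact_force: [0.2, 0.4, -0.3]
finger_gap: 0.0
finger_force: 0.0
```

```bash
python3 -m jog '[[[0,-32,0],[0,-10,0],0],[[0,-31,0],[0,-10,0],0],[[13,0,36],[0,0,0],0],[[13,0,36],[0,0,0],0],[[13,0,36],[0,0,0],0],[[13,0,36],[0,0,0],0],[[13,0,36],[0,0,0],0],[[0,0,0],[0,0,0],0],[[0,0,0],[0,0,0],0]]'; python3 - <<'E'
from cell import ctrl
import cv2,numpy as np
s=ctrl.get_state(); print(s["contact_force"],s["ee_pos"],s["tool_rot"])
c=ctrl.read_camera("top");np.savez("pics/top1.npz",**c)
cv2.imwrite("pics/top1c.png",cv2.resize(c["img"][135:235,235:335],(600,600),interpolation=cv2.INTER_CUBIC)[:,:,::-1])
E
```

```text
time: 2.98
ee_pos: [0.4175, -0.0335, 0.1279]
tool_rot: [-0.016, 0.989, -0.029, 0.143]
contact_force: [-0.2, -0.1, 0.1]
finger_gap: -0.0
finger_force: 0.0
[-0.21789206 -0.0753627   0.09697291] [ 0.41751683 -0.03346595  0.12794898] [-0.01615363  0.98911999 -0.02940896  0.14323342]
```

View pics/top1c.png

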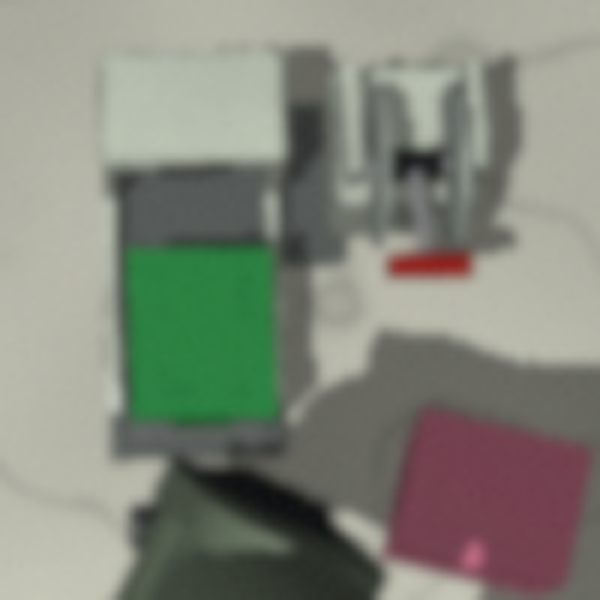

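The picture shows the arm's wrist short of the bay mouth and the container unmoved. The pose was not reached, so I'm checking the joints.

```bash
python3 - <<'E'
from cell import ctrl
import numpy as np
from scipy.spatial.transform import Rotation as R
s=ctrl.get_state(); print(s["q"].round(3)); print(R.from_quat(s["tool_rot"]).as_matrix().round(3))
E
```

```text
[ 0.178  0.326 -0.365  2.428  1.041  0.246  0.452]
[[-0.958 -0.024  0.285]
 [-0.041  0.998 -0.054]
 [-0.283 -0.063 -0.957]]
```

```bash
cat >> h.py <<'E'
from scipy.spatial.transform import Rotation as R
def rel(tgt,tilt=0,yaw=.03):
    "tool-frame shift (mm) and turn (deg) from measured pose to target"
    from cell import ctrl
    s=ctrl.get_state(); r=R.from_quat(s["tool_rot"])
    c,n=np.cos(yaw),np.sin(yaw)
    t=R.from_matrix(np.array([[-c,-n,0],[-n,c,0],[0,0,-1]]))*R.from_euler("y",-tilt,degrees=True)
    print("pos",s["ee_pos"].round(4),"F",s["contact_force"].round(2),"shift now",(r.inv().apply(np.array(tgt)-s["ee_pos"])*1000).round(1),"turn",np.degrees((r.inv()*t).as_rotvec()).round(2),"shift after turn",(t.inv().apply(np.array(tgt)-s["ee_pos"])*1000).round(1),"q",s["q"].round(2))
E
python3 -m jog '[[[0,0,-30],[0,0,0],0],[[0,0,-30],[0,0,0],0],[[0,0,0],[0,0,0],0]]'; python3 -c "
from h import *
rel([.44,-.018,.15])"
```

```text
time: 3.4
ee_pos: [0.4011, -0.0299, 0.1872]
tool_rot: [-0.017, 0.989, -0.03, 0.145]
contact_force: [0.2, 0.6, -0.5]
finger_gap: -0.001
finger_force: 0.0
pos [ 0.4011 -0.0299  0.1872] F [ 0.17  0.6  -0.5 ] shift now [-27.1  13.3  46.1] turn [-3.68 16.65  0.2 ] shift after turn [-39.3  10.7  37.2] q [ 0.41  0.17 -0.61  2.4   0.59  0.38  0.9 ]
```

```bash
python3 -m jog '[[[0,0,0],[-1.8,8.3,0.1],0],[[0,0,0],[-1.8,8.3,0.1],0],[[-20,5,0],[0,0,0],0],[[-19,5,0],[0,0,0],0],[[0,0,18],[0,0,0],0],[[0,0,18],[0,0,0],0],[[0,0,0],[0,0,0],0],[[0,0,0],[0,0,0],0]]'; python3 -c "
from h import *
rel([.44,-.018,.058])"
```

```text
time: 4.4
ee_pos: [0.4392, -0.0187, 0.1492]
tool_rot: [-0.015, 1.0, -0.001, -0.002]
contact_force: [0.3, 0.3, -0.5]
finger_gap: 0.002
finger_force: 0.0
pos [ 0.4392 -0.0187  0.1492] F [ 0.34  0.29 -0.47] shift now [-1.1  0.8 91.2] turn [-0.08 -0.17  0.06] shift after turn [-0.8  0.6 91.2] q [ 0.42  0.43 -0.64  2.13  0.4   0.7   1.11]
```

```bash
python3 -m jog '[[[0,0,30],[0,0,0],0],[[0,0,30],[0,0,0],0],[[0,0,30],[0,0,0],0],[[0,0,0],[0,0,0],0],[[0,0,0],[0,0,0],0]]'; python3 -c "
from h import *
rel([.467,-.0175,.055])"
```

```text
time: 5.03
ee_pos: [0.4392, -0.019, 0.06]
tool_rot: [-0.015, 1.0, -0.001, -0.001]
contact_force: [0.5, -1.2, -0.3]
finger_gap: 0.0
finger_force: 0.0
pos [ 0.4392 -0.019   0.06  ] F [ 0.49 -1.16 -0.3 ] shift now [-27.8   0.7   5. ] turn [-0.07 -0.12  0.02] shift after turn [-27.8   0.7   5. ] q [ 0.3   0.59 -0.5   2.18  0.59  0.5   0.94]
```

```bash
python3 -m jog '[[[-10,0,3],[0,0,0],0],[[-10,1,3],[0,0,0],0],[[-6,0,0],[0,0,0],0],[[-6,0,0],[0,0,0],0],[[-6,0,0],[0,0,0],0],[[-6,0,0],[0,0,0],0],[[-6,0,0],[0,0,0],0]]'; python3 -m jog '[[[-6,0,0],[0,0,0],0],[[-6,0,0],[0,0,0],0],[[-6,0,0],[0,0,0],0],[[-6,0,0],[0,0,0],0]]';  python3 -c "
from h import *
rel([.53,-.0165,.055])"
```

```text
time: 5.9
ee_pos: [0.4889, -0.0166, 0.0527]
tool_rot: [-0.015, 1.0, -0.001, -0.002]
contact_force: [-3.4, -0.2, -0.3]
finger_gap: -0.001
finger_force: 0.0
time: 6.4
ee_pos: [0.5129, -0.0159, 0.0527]
tool_rot: [-0.015, 1.0, -0.001, -0.002]
contact_force: [-4.6, -0.1, 1.6]
finger_gap: 0.003
finger_force: 0.0
pos [ 0.5129 -0.0159  0.0527] F [-4.62 -0.14  1.64] shift now [-17.1  -1.1  -2.4] turn [-0.06 -0.2   0.01] shift after turn [-17.1  -1.1  -2.3] q [ 0.29  0.68 -0.51  2.    0.57  0.6   0.99]
```

```bash
python3 -m jog '[[[-3,0,0],[0,0,0],0],[[-3,0,0],[0,0,0],0],[[-2,0,0],[0,0,0],0],[[-2,0,0],[0,0,0],0]]'
```

```text
time: 6.9
ee_pos: [0.5226, -0.0156, 0.0526]
tool_rot: [-0.015, 1.0, -0.001, -0.002]
contact_force: [-2.6, 0.1, 0.8]
finger_gap: -0.0
finger_force: 0.0
```

```bash
python3 -m jog '[[[-2,0,0],[0,0,0],0],[[-2,0,0],[0,0,0],0],[[-2,0,0],[0,0,0],0]]'
```

```text
time: 7.28
ee_pos: [0.5286, -0.0154, 0.0526]
tool_rot: [-0.015, 1.0, -0.0, -0.002]
contact_force: [-3.7, 0.4, 1.4]
finger_gap: 0.002
finger_force: 0.0
```

```bash
python3 -m jog '[[[-2,0,0],[0,0,0],0],[[-2,0,0],[0,0,0],0],[[-2,0,0],[0,0,0],0],[[-2,0,0],[0,0,0],0]]'
```

```text
time: 7.78
ee_pos: [0.5366, -0.0152, 0.0526]
tool_rot: [-0.015, 1.0, -0.0, -0.002]
contact_force: [-4.4, 0.2, 1.2]
finger_gap: -0.0
finger_force: 0.0
```

```bash
python3 -m jog '[[[-2,0,0],[0,0,0],0],[[-2,0,0],[0,0,0],0],[[-2,0,0],[0,0,0],0]]'
```

```text
time: 8.15
ee_pos: [0.5427, -0.015, 0.0525]
tool_rot: [-0.015, 1.0, -0.0, -0.002]
contact_force: [-3.7, 0.4, 1.5]
finger_gap: 0.003
finger_force: 0.0
```

```bash
python3 -m jog '[[[-2,0,0],[0,0,0],0],[[-2,0,0],[0,0,0],0],[[-2,0,0],[0,0,0],0],[[-2,0,0],[0,0,0],0]]'
```

```text
time: 8.65
ee_pos: [0.5506, -0.0147, 0.0525]
tool_rot: [-0.015, 1.0, -0.0, -0.002]
contact_force: [-3.0, -0.3, 2.2]
finger_gap: -0.001
finger_force: 0.0
```

```bash
python3 -m jog '[[[-2,0,0],[0,0,0],0],[[-2,0,0],[0,0,0],0],[[-2,0,0],[0,0,0],0]]'
```

```text
time: 9.02
ee_pos: [0.5566, -0.0146, 0.0525]
tool_rot: [-0.015, 1.0, -0.001, -0.002]
contact_force: [-3.7, -0.2, 3.2]
finger_gap: 0.0
finger_force: 0.0
```

```bash
python3 -m jog '[[[-2,0,0],[0,0,0],0],[[-2,0,0],[0,0,0],0],[[-2,0,0],[0,0,0],0]]'
```

```text
time: 9.4
ee_pos: [0.5627, -0.0144, 0.0525]
tool_rot: [-0.015, 1.0, -0.0, -0.002]
contact_force: [-3.4, -0.4, 1.6]
finger_gap: -0.004
finger_force: 0.0
```

```bash
python3 -m jog '[[[-2,0,0],[0,0,0],0],[[-2,0,0],[0,0,0],0],[[-2,0,0],[0,0,0],0]]'
```

```text
time: 9.78
ee_pos: [0.5686, -0.0142, 0.0524]
tool_rot: [-0.015, 1.0, -0.001, -0.002]
contact_force: [-4.9, -0.2, 3.0]
finger_gap: -0.0
finger_force: 0.0
```

```bash
python3 -m jog '[[[-2,0,0],[0,0,0],0],[[-2,0,0],[0,0,0],0],[[-2,0,0],[0,0,0],0]]'
```

```text
time: 10.15
ee_pos: [0.5737, -0.0142, 0.0522]
tool_rot: [-0.015, 1.0, -0.001, -0.003]
contact_force: [-20.0, -2.1, 8.0]
finger_gap: 0.002
finger_force: 0.0
```

```bash
python3 - <<'E'
from cell import ctrl
import cv2,numpy as np
from h import *
for n in("top","scene"):
    c=ctrl.read_camera(n);np.savez(f"pics/{n}2.npz",**c)
a=[cv2.resize(load(n)["img"][y:y+90,x:x+90],(400,400),interpolation=cv2.INTER_CUBIC)[:,:,::-1] for n,y,x in(("top2",135,235),("scene2",170,165))]
cv2.imwrite("pics/m2.png",np.hstack(a))
E
```

```text
(no output)
```

View pics/m2.png

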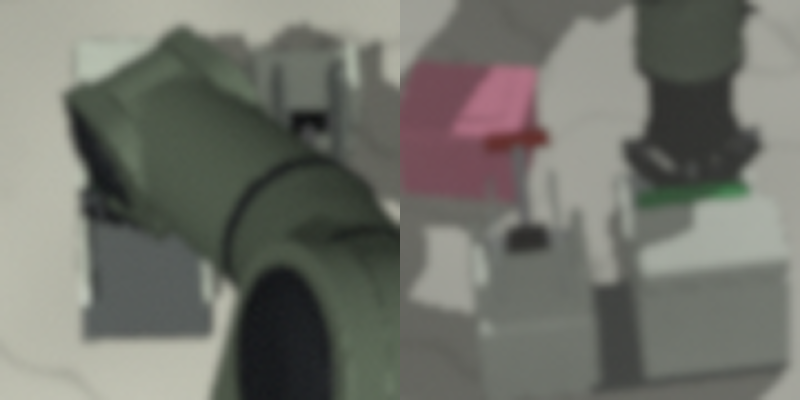

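The picture shows the deck clear in front of the pushed container, with only the lid's near strip visible in front of the hood (scene crop 690,193). The force jumped to 20 N, so the rigid stop has been reached. I'll hold briefly and then back off.

```bash
python3 -m jog '[[[-1,0,0],[0,0,0],0],[[0,0,0],[0,0,0],0],[[0,0,0],[0,0,0],0]]'; python3 -m jog '[[[10,0,0],[0,0,0],0],[[30,0,0],[0,0,0],0],[[30,0,0],[0,0,0],0],[[0,0,0],[0,0,0],0]]';  python3 -c "
from h import *
rel([.505,-.0165,.25])"
```

```text
time: 10.62
ee_pos: [0.5736, -0.0142, 0.052]
tool_rot: [-0.015, 1.0, -0.001, -0.004]
contact_force: [-17.1, -0.7, 6.7]
finger_gap: 0.002
finger_force: 0.0
time: 11.12
ee_pos: [0.5043, -0.0163, 0.0529]
tool_rot: [-0.015, 1.0, -0.001, -0.002]
contact_force: [0.3, -0.1, -0.3]
finger_gap: -0.001
finger_force: 0.0
pos [ 0.5043 -0.0163  0.0529] F [ 0.35 -0.12 -0.32] shift now [  -0.    -0.5 -197.1] turn [-0.07 -0.19  0.03] shift after turn [  -0.7   -0.2 -197.1] q [ 0.29  0.67 -0.51  2.02  0.58  0.59  0.99]
```

```bash
python3 -m jog '[[[0,0,-50],[0,0,0],0],[[0,0,-50],[0,0,0],0],[[0,0,-50],[0,0,0],0],[[-19,-50,0],[0,0,0],0],[[-19,-50,0],[0,0,0],0],[[-19,-50,0],[0,0,0],0],[[0,0,0],[0,0,0],0],[[0,0,0],[0,0,0],0]]'; python3 -c "
from h import *
from cell import ctrl
rel([.5665,-.164,.18])
for n in('top','scene'):
    c=ctrl.read_camera(n);np.savez(f'pics/{n}3.npz',**c)
a=[cv2.resize(load(n)['img'][y:y+90,x:x+90],(400,400),interpolation=cv2.INTER_CUBIC)[:,:,::-1] for n,y,x in(('top3',135,235),('scene3',170,165))]
cv2.imwrite('pics/m3.png',np.hstack(a))
"
```

```text
time: 12.12
ee_pos: [0.5679, -0.1637, 0.2027]
tool_rot: [-0.015, 1.0, -0.0, -0.001]
contact_force: [-1.1, 0.6, 1.3]
finger_gap: -0.004
finger_force: 0.0
pos [ 0.5679 -0.1637  0.2027] F [-1.14  0.61  1.32] shift now [ 1.4 -0.2 22.7] turn [-0.02 -0.15  0.02] shift after turn [ 1.4 -0.2 22.7] q [ 0.61  0.57 -0.62  1.7   0.39  0.99  1.45]
```

View pics/m3.png

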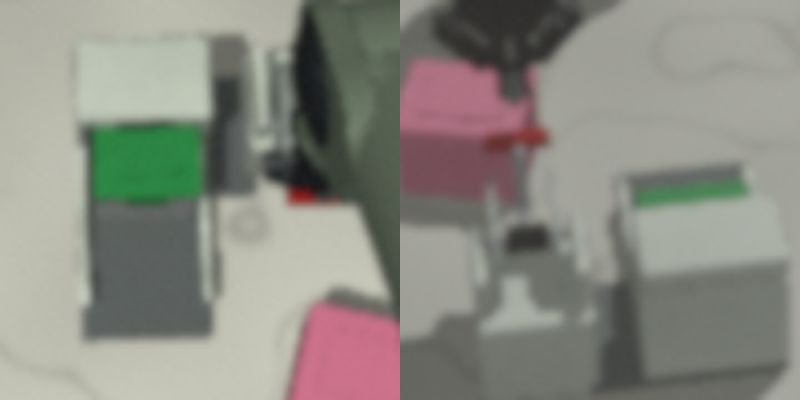

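The container now sits straight under the hood with its near lid edge at top crop y≈198. The shut fingers hang just above the red bar (scene crop 513,85 over 517,138). Next I descend to touch the bar.

```bash
python3 -m jog '[[[1,0,12],[0,0,0],0],[[0,0,12],[0,0,0],0],[[0,0,3],[0,0,0],0],[[0,0,0],[0,0,0],0],[[0,0,0],[0,0,0],0]]'
```

```text
time: 12.85
ee_pos: [0.5666, -0.1643, 0.1759]
tool_rot: [-0.015, 1.0, -0.001, -0.002]
contact_force: [0.1, 0.1, -0.0]
finger_gap: 0.006
finger_force: 0.0
```

```bash
for i in 1; do python3 -m jog '[[[0,0,2],[0,0,0],0],[[0,0,0],[0,0,0],0]]';  python3 -m jog '[[[0,0,2],[0,0,0],0],[[0,0,0],[0,0,0],0]]'; python3 -m jog '[[[0,0,2],[0,0,0],0],[[0,0,0],[0,0,0],0]]'; done | grep -E 'ee_pos|contact'
```

```text
ee_pos: [0.5664, -0.1643, 0.1736]
contact_force: [0.6, 0.8, 0.4]
ee_pos: [0.5664, -0.1642, 0.1715]
contact_force: [0.4, 0.3, 1.5]
ee_pos: [0.566, -0.1643, 0.1698]
contact_force: [-6.2, 1.1, 9.7]
```

```bash
{ python3 -m jog '[[[0,0,3],[0,0,0],0],[[0,0,3],[0,0,0],0],[[0,0,3],[0,0,0],0],[[0,0,3],[0,0,0],0],[[0,0,0],[0,0,0],0]]';  python3 -m jog '[[[0,0,3],[0,0,0],0],[[0,0,3],[0,0,0],0],[[0,0,3],[0,0,0],0],[[0,0,3],[0,0,0],0],[[0,0,0],[0,0,0],0]]'; } | grep -E 'ee_pos|contact'
```

```text
ee_pos: [0.5661, -0.1644, 0.1575]
contact_force: [-3.6, -0.9, 4.9]
ee_pos: [0.5659, -0.1644, 0.1457]
contact_force: [-6.0, -0.8, 8.9]
```

```bash
{ python3 -m jog '[[[0,0,3],[0,0,0],0],[[0,0,3],[0,0,0],0],[[0,0,3],[0,0,0],0],[[0,0,0],[0,0,0],0]]';  python3 -m jog '[[[0,0,3],[0,0,0],0],[[0,0,3],[0,0,0],0],[[0,0,0],[0,0,0],0]]'; } | grep -E 'ee_pos|contact'; python3 -c "
from h import *
from cell import ctrl
for n in('top','scene'):
    c=ctrl.read_camera(n);np.savez(f'pics/{n}4.npz',**c)
a=[cv2.resize(load(n)['img'][y:y+60,x:x+60],(400,400),interpolation=cv2.INTER_CUBIC)[:,:,::-1] for n,y,x in(('top4',150,265),('scene4',180,165))]
cv2.imwrite('pics/m4.png',np.hstack(a))
"
```

```text
ee_pos: [0.566, -0.1644, 0.1367]
contact_force: [-5.3, -1.0, 8.1]
ee_pos: [0.5657, -0.1644, 0.1308]
contact_force: [-8.2, -0.6, 11.5]
```

View pics/m4.png

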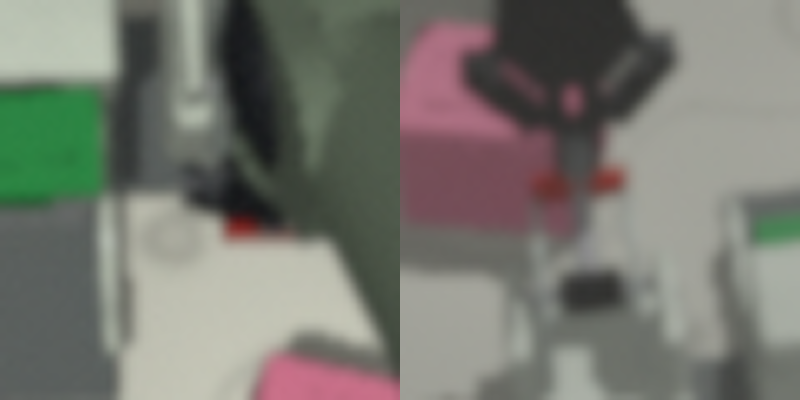

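The scene crop shows the fingertips over the middle of the red bar (578,182), and the lever is partly down. The force rise to 11.5 N matches just past the second click.

```bash
{ python3 -m jog '[[[0,0,2],[0,0,0],0],[[0,0,2],[0,0,0],0],[[0,0,0],[0,0,0],0]]'; python3 -m jog '[[[0,0,2],[0,0,0],0],[[0,0,0],[0,0,0],0]]';  python3 -m jog '[[[0,0,2],[0,0,0],0],[[0,0,0],[0,0,0],0]]';  python3 -m jog '[[[0,0,2],[0,0,0],0],[[0,0,0],[0,0,0],0]]'; python3 -m jog '[[[0,0,2],[0,0,0],0],[[0,0,0],[0,0,0],0]]'; } | grep -E 'ee_pos|contact'
```

```text
ee_pos: [0.5659, -0.1644, 0.1267]
contact_force: [-5.1, -0.3, 8.0]
ee_pos: [0.5661, -0.1644, 0.1247]
contact_force: [-5.0, -0.1, 5.8]
ee_pos: [0.5662, -0.1644, 0.1228]
contact_force: [-4.4, -0.2, 6.1]
ee_pos: [0.5663, -0.1644, 0.1208]
contact_force: [-2.7, -0.0, 6.6]
ee_pos: [0.5663, -0.1644, 0.1189]
contact_force: [-3.9, 0.4, 8.5]
```

```bash
{ python3 -m jog '[[[0,0,1],[0,0,0],0],[[0,0,0],[0,0,0],0]]';  python3 -m jog '[[[0,0,1],[0,0,0],0],[[0,0,0],[0,0,0],0]]'; python3 -m jog '[[[0,0,0],[0,0,0],0],[[0,0,0],[0,0,0],0],[[0,0,0],[0,0,0],0]]'; } | grep -E 'ee_pos|contact'
```

```text
ee_pos: [0.5664, -0.1644, 0.118]
contact_force: [-3.6, -0.2, 9.1]
ee_pos: [0.5664, -0.1644, 0.1171]
contact_force: [-3.6, -0.5, 9.8]
ee_pos: [0.5664, -0.1644, 0.1172]
contact_force: [-3.9, -0.7, 9.4]
```

```bash
python3 -c "
from cell import ctrl
print(ctrl.job_done())"
```

```text
the job is handed in; nothing more can be done
None
```

I slid the container about 106 mm in until it hit the hard stop (about 20 N). The robot is holding the lever at about 0.62 rad, the third click, with about 9 N, and the job is handed in; the lever angle comes from tool height and click forces, and no verdict came back.

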